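Index the potter's banding wheel and set its brake

ROBOT

A 6-joint arm with a two-finger parallel gripper is mounted at the origin on the work surface. World frame = base frame: x ahead of the robot, y to its left, z up, the work surface at z = 0. Lengths are in mm, angles in rad, forces in N, time in s.
With the tool pointing down it reaches from about 275 to 850 mm from the base axis. Payload 19 kg.
Tool frame: the origin (TCP) lies at the very end of the fingers, on their centre line; the grasp point (between the pads) lies 19 mm behind it (grip_depth is the z of the grasp point in the tool frame, in mm); z points along the fingers, y is the line along which they close (so a half turn about z gives the same grasp; the last joint's range is limited). The gripper opens to 85 mm and grips with 20 to 120 N. Pads are 22 mm wide; open, the fingers measure 114 mm over their backs; the gripper's body (76 mm by 85 mm) begins 54 mm behind the grasp point. The pads swing forward as they close: fully open they stand 13 mm farther back than shut.
Start: joints at [-1.476, 0.15, 1.437, -0, 1.554, -0.134], TCP at [130.391, -559.99, 231.267] pointing down, gripper open.
Joint ranges: [-2.8, 2.8], [-0.68, 2.1], [0.12, 2.68], [-1.39, 4.53], [0.16, 2.79], [-2.81, 2.81]. Speed limits (rad/s): [1.89, 1.89, 2.22, 3.01, 3.01, 3.01].

INTERFACE

Orientations are given as [roll, pitch, yaw] about the fixed x, y, z axes, in that order (R = Rz(yaw) Ry(pitch) Rx(roll)).
In Python, from station import read_state, get_image, finish_job, grip_depth gives the robot as it stands.
- The arm moves only by the shell command python3 -m inch 'ROWS'. ROWS is text: rows parted by semicolons, each of 7 numbers parted by spaces: the turn, a rotation vector about the world's x, y, z scaled (see below), then the shift along the world's x, y, z scaled (see below), then the opening, from 0 (shut) to 1 (fully open). A call has exactly 8 rows; each row shifts and turns the commanded pose from where the row before left it; what a row does not reach is not made up. The controller multiplies each number of a shift by 0.03 m and each number of a turn by pi/4 rad. A row lasts 1/8 s, in which the tool goes at most 62.5 mm and 10.7 degrees, less where a joint would pass 70% of its speed; a pose out of reach is approached as far as the arm can. A call with a number of a shift or a turn outside -1 to 1 is refused whole. A call with a gripper value outside its range is refused whole. The fingers move at their own pace and stop on an object; the grip force is fixed at half the most. Time passes only in rows, so rows that do not move let the fingers close, or fill a call up. It gives the time, the measured TCP pose, the force, the opening and the grip force at its end, in the units of the state.
- read_state(): the state, without advancing time (a new reading comes with each control period).
- get_image(name): name is "scene" or "side" or "wrist"; returns a dict with "image" (420x560x3 uint8, red, green, blue), "mtx" (3x3 intrinsics, pixels), "k1" (the pictures are not rectified: a ray, as slopes to the right and down, at radius r is drawn at 1 + k1 r^2 times it, then the intrinsics apply), "extrinsics" (4x4, takes a point from world to camera coordinates); the wrist camera has in their place "mount" (4x4, takes a point from camera to tool coordinates, whose origin is the TCP and whose axes are the flange's). Camera axes: x right, y down, z forward; pixel columns grow to the right and rows downward; lengths in mm; the calibration is good to about 2 mm. A picture is of the moment at which its call begins: read the wrist's pose just before it. There is no depth.
- finish_job(): hands the job in; it is judged then, once.
The state is a dict: "time": time; "qpos": joint angles; "dq": joint speeds; "tau": joint torques, N m; "tool_pos": TCP position; "tcp_rot": TCP orientation; "force": force on the tool from outside, world axes, zero at the start; "ft_torque": the same for the moment, N m; "width": finger opening in mm; "grip_force": force on a finger pad.
Only numpy, scipy, OpenCV 4.12 (cv2) and the standard library are available. Lean on these libraries where they do the work, as an engineer would, in place of code of your own. Each camera call takes 0.05 s, during which the arm holds its last target. There are 200 camera calls.

TASK

Push the banding wheel round anticlockwise (seen from above) by its upright post, gently, until its spring detent drops into the next notch of the rim, and no farther; then swing the brake lever fully over to set it. Keep the coil pot standing in the middle of the wheel, never push hard on the wheel or lever, and leave the other things on the table alone.

Things in the scene. Friction and masses are not known exactly. Their poses are not given: they have to be found in the camera images.
- base: grey cast foot of the banding wheel, fixed. Origin on the wheel's vertical axis at table height, z up; -y points to the brake lever's block, 205 mm out. A dark steel detent bracket reaches round and over the rim, 170 mm out and 123 mm high, at a bearing of 117 deg (anticlockwise) from base +x, give or take 13 deg: where it is clamped differs each time and is not measured
- wheel (a joint): wheel angle in rad, growing anticlockwise from above; at 0 the post lies on base +x. Stiff to turn: 3 to 7 N at the post. It starts with the pin on the rim between two notches. The next notch comes somewhere from -0.22 to 0.22 rad, not measured: feel or watch for it. Then the wheel meets a stiff buffer: about 8 N more per mm at the post; 10 to 15 N marks the stop, stay below 25 N
- post_top (a point): top centre of the upright steel post to push the wheel by: 14 mm across, 45 mm tall, standing on the wheel 105 mm from the axis; this point is 130 mm above the table
- detent (a joint): height of the spring detent pin in m: 0.008 to 0.009 while it rides on top of the rim, under 0.002 when it is down in a notch (fully down 0). It is a 12 mm steel pin with a black cap (tops out about 155 mm above the table), pressed down by a spring; leave it to work by itself
- brake (a joint): brake lever angle in rad: 0 to 0.15 at the start (off, leaning to base -x), 1.0 fully over (on, leaning to base +x). It stays where it is left; about 1 N at the knob moves it, and it stops solidly at 1.0: push it gently too, below 25 N
- brake_tip (a point): centre of the lever's black ball knob, 26 mm across, on a 10 mm thick steel rod 80 mm long that swings in the base x-z plane about a pivot 34 mm above the table at base (0, -205 mm); ball 104 to 114 mm above the table, travelling 77 mm from base -x to base +x
- wheel_mid (a point): centre of the wheel's top face, on the axis, 85 mm above the table. The wheel is a flat metal disc 284 mm across, 12 mm thick, 1.4 kg, with six notches 60 deg apart in its rim
- pot: pale unfired coil pot, open, 86 mm across and 60 mm tall, 0.3 kg, loose in the middle of the wheel. Origin at the centre of its underside, z up
- crock: dark glazed cup, 90 mm across and 75 mm tall, loose bystander, origin under its centre
- brush: flat wooden-handled brush 180 mm long, lying on the table, loose bystander, origin under its middle
- bat: wooden block 130 x 55 x 18 mm, loose bystander, origin under its centre
Not all that is in view belongs to the job. What is shaped like the pot but red or yellow is not meant.

How it is judged (in metres and radians):
On the way, in this order (a step that is already met when the one before it is completed fails the run):
1. the wheel is turned anticlockwise and its detent pin is down in the next notch (value of joint detent below 0.002 m and value of joint wheel between -0.3 and 0.3 rad), for 0.2 s.
2. the brake lever is swung fully over (value of joint brake above 0.9 rad), for 0.2 s.
At the end, for the whole second after the job is handed in: The detent pin is down in the next notch (within 2 mm of fully down, wheel angle within 0.3 rad of 0), the brake lever is over (above 0.9 rad), and the pot stands upright and at rest within 20 mm of the wheel's centre (all of step 1 and value of joint brake above 0.9 rad and horizontal distance between pot and wheel_mid below 0.02 m and angle between pot's own z axis and vertical below 0.1 rad and linear speed of pot below 0.02 m/s); the robot touches nothing.
It fails at once if the robot pushes on the wheel, its post or the lever with more than 25 N (contact force between any of the fingers, the arm and base above 25 N).
It fails at once if the pot slides more than 20 mm off the centre or tips (horizontal distance between pot and wheel_mid above 0.02 m or angle between pot's own z axis and vertical above 0.2 rad).
It fails at once if a bystander is moved by more than 20 mm (distance of any of crock, brush, bat from where it was at the start of the episode above 0.02 m).
It also fails if it takes over 54 s, if anything falls off the work surface, if the arm or the gripper's body presses on something with over 40 N, if the wrist force passes 120 N, or if a joint passes its speed limit or range.

## Working session

There is one attempt and no reset: what is moved stays moved. The work goes in short steps, Python scripts to look and compute and a shell command to move; the robot and the scene stay as the last step left them, time stands still between calls to the robot, and variables do not carry over. Pictures are saved under pics/ and viewed, at most 10 in all, crops included, and the job is handed in when it is done.

```bash
ls; mkdir -p pics; cat > h.py <<'E'
import numpy as np, cv2
from station import *
def grab(n,f):
    d=get_image(n); cv2.imwrite('pics/'+f,d['image'][:,:,::-1]); np.save('pics/'+f[:-4]+'.npy',d,allow_pickle=True); return d
def ray(d,u,v):
    K=np.array(d['mtx']);a=np.array([(u-K[0,2])/K[0,0],(v-K[1,2])/K[1,1]]);b=a.copy()
    for _ in range(20): b=a/(1+d['k1']*(b@b))
    E=np.array(d['extrinsics']);R=E[:3,:3];return -R.T@E[:3,3],R.T@np.array([b[0],b[1],1])
def atz(d,u,v,z):
    o,r=ray(d,u,v);return o+r*(z-o[2])/r[2]
def proj(d,P):
    K=np.array(d['mtx']);E=np.array(d['extrinsics']);p=E[:3,:3]@np.array(P)+E[:3,3];b=p[:2]/p[2];b=b*(1+d['k1']*(b@b));return K[0,0]*b[0]+K[0,2],K[1,1]*b[1]+K[1,2]
def two(d1,p1,d2,p2):
    o1,r1=ray(d1,*p1);o2,r2=ray(d2,*p2);r1/=np.linalg.norm(r1);r2/=np.linalg.norm(r2)
    s=np.linalg.lstsq(np.c_[r1,-r2],o2-o1,rcond=None)[0];a=o1+s[0]*r1;b=o2+s[1]*r2
    return (a+b)/2,np.linalg.norm(a-b)
def load(f): return np.load('pics/'+f,allow_pickle=True).item()
E
python3 - <<'E'
from h import *
print(read_state())
for n in('scene','side'): d=grab(n,n+'0.png');print(d['mtx'],d['k1'],d['extrinsics'])
E
```

```text
pics
{'time': 0.0, 'qpos': array([-1.47597443e+00,  1.50977715e-01,  1.43798880e+00, -8.31722155e-06,
        1.55380185e+00, -1.34035183e-01]), 'dq': array([ 6.74136667e-05,  6.18682139e-04, -9.60505163e-04, -4.96188412e-04,
       -2.86180834e-04,  1.50133392e-03]), 'tau': array([ 4.69392962e-04, -7.13053679e+01, -5.70877969e+01, -6.08705636e-05,
        8.95862264e-03,  5.84384168e-06]), 'tool_pos': array([ 130.38326617, -559.78360249,  230.7012042 ]), 'tcp_rot': array([-3.14042638e+00, -1.48873653e-04,  2.28857138e-01]), 'force': array([-1.23191966, -0.01685721,  0.40650564]), 'ft_torque': array([-0.00635891, -0.0190698 ,  0.02730806]), 'grip_force': 0.0, 'width': 85.48226281713332}
[[541.03185664   0.         275.15788939]
 [  0.         541.03185664 205.1556096 ]
 [  0.           0.           1.        ]] -0.1551240283045557 [[-8.69678152e-01  4.93079874e-01 -2.30683805e-02  4.69974519e+02]
 [ 3.45151676e-01  5.74028161e-01 -7.42537535e-01 -8.37528826e+01]
 [-3.52888414e-01 -6.53730761e-01 -6.69407095e-01  1.53966486e+03]
 [ 0.00000000e+00  0.00000000e+00  0.00000000e+00  1.00000000e+00]]
[[390.52270664   0.         282.59026771]
 [  0.         390.52270664 204.29395008]
 [  0.           0.           1.        ]] -0.10907307909145754 [[ 9.93384168e-01 -1.13663495e-01  1.63861295e-02 -5.26620985e+02]
 [-4.31211211e-02 -5.01439611e-01 -8.64117403e-01  9.66935641e+01]
 [ 1.06435258e-01  8.57693959e-01 -5.03023468e-01  8.95296367e+02]
 [ 0.00000000e+00  0.00000000e+00  0.00000000e+00  1.00000000e+00]]
```

View pics/scene0.png

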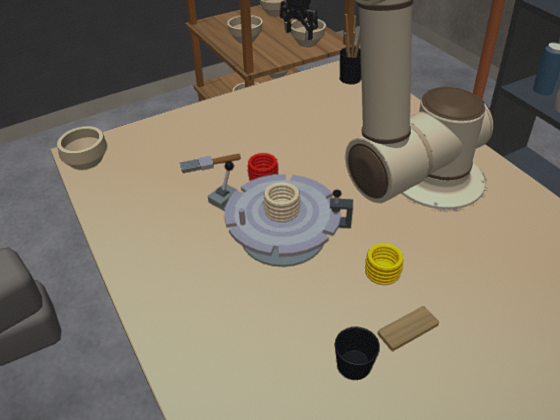

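View pics/side0.png

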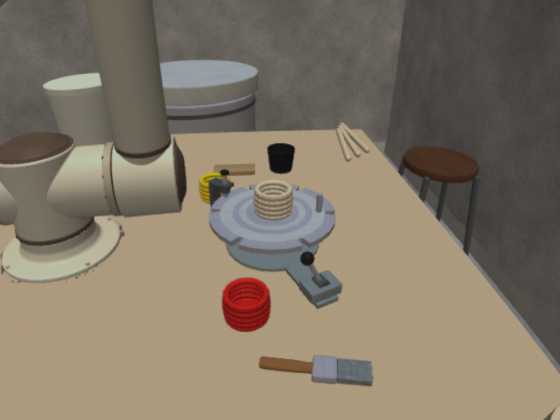

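Candidates in the scene picture:
- **Pot:** the pale coil pot at (282,200). The red one at (262,165) and the yellow one at (384,263) are decoys.
- **Post:** the grey stub on the wheel at (241,215). The dark capped pin at (337,193) is the detent.
- **Lever knob:** the black ball at (229,166). The detent cap at (337,193) is also black.

In the side picture the post top is at (320,196), the knob at (307,259), and the cap at (224,174).

```bash
python3 - <<'E'
from h import *
a=load('scene0.npy');b=load('side0.npy')
for n,p,q in(('post',(242,211),(320,196)),('ball',(229,166.5),(307.5,258.5)),('cap',(337,193),(224.5,173)),('wheelmid',(283,213),(272,215))):
    print(n,*two(a,p,b,q))
# wheel ellipses by colour
for nm,d in(('s',a),('d',b)):
    im=d['image'];hsv=cv2.cvtColor(im,cv2.COLOR_RGB2HSV);print(nm,hsv[int(225 if nm=='s' else 230),int(270 if nm=='s' else 240)],im[215,300 if nm=='s' else 230])
c1=cv2.resize(a['image'][140:270,190:370],None,fx=4,fy=4,interpolation=cv2.INTER_CUBIC)
c2=cv2.resize(b['image'][155:305,200:350],None,fx=4,fy=4,interpolation=cv2.INTER_CUBIC)
cv2.imwrite('pics/c1.png',c1[:,:,::-1]);cv2.imwrite('pics/c2.png',c2[:,:,::-1])
E
```

```text
post [607.1484902  -35.22274347 123.54700443] 1.3360425942604726
ball [ 548.09798054 -228.19918631  103.18676732] 0.6761808245219705
cap [397.21817137  48.85163341 147.9846515 ] 0.24562149559638685
wheelmid [501.50541667 -26.2779202   73.96181483] 0.2618940289579864
s [114  24 159] [134 137 154]
d [102  23 164] [151 159 166]
```

View pics/c1.png

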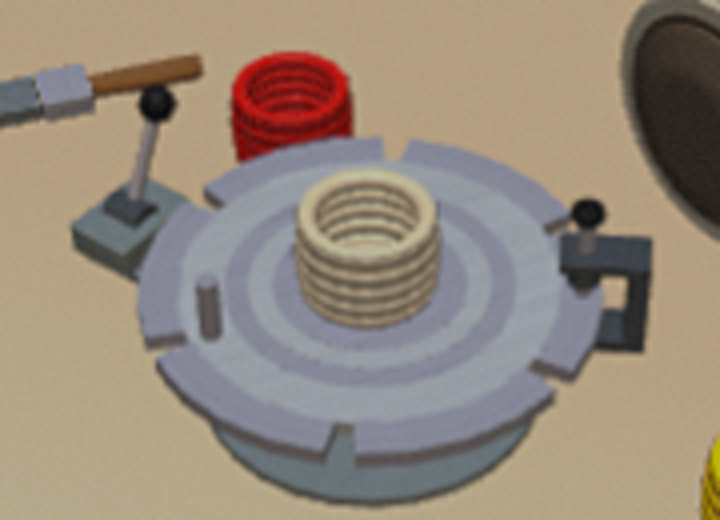

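View pics/c2.png

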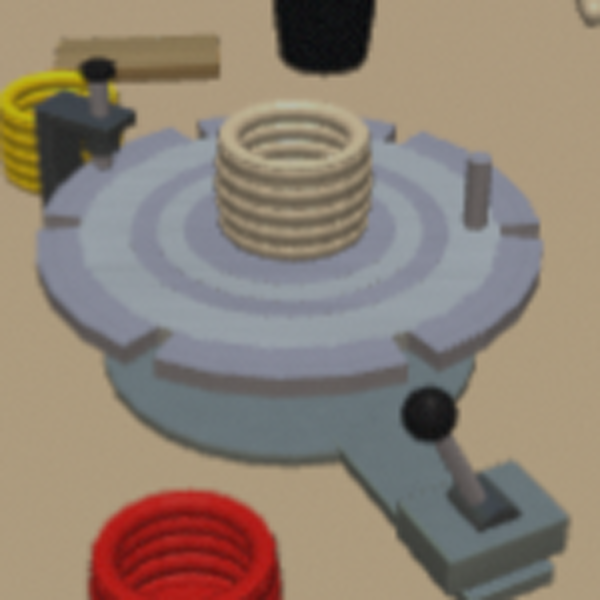

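Both crops confirm the choice: pale pot mid-wheel, post top at scene (241.8,210) / side (319.8,194.3), knob at (229.2,165.8) / (307.3,258.3), pivot at about (222.5,192) / (321,279).

```bash
python3 - <<'E'
from h import *
from scipy.optimize import least_squares
a=load('scene0.npy');b=load('side0.npy')
for n,p,q in(('post',(241.8,209.5),(319.8,194)),('ball',(229.25,165.75),(307.3,258.3)),('pivot',(222.5,192),(321,279)),('cap',(337,193),(224.5,172)),('potrim',(281.75,193),(273.5,190.25))):
    print(n,*two(a,p,b,q))
A=np.array([(205,190),(300,147),(380,140),(410,142),(500,170),(555,205),(150,335),(240,415),(330,448),(360,455),(470,437),(550,395)])/4+[190,140]
B=np.array([(40,230),(60,290),(125,350),(160,360),(260,378),(405,365),(440,350),(540,240),(535,215),(415,135),(185,130),(55,195)])/4+[200,155]
for d,P in((a,A),(b,B)):
    X=np.array([atz(d,u,v,85)[:2] for u,v in P]);s=least_squares(lambda t:np.hypot(*(X-t[:2]).T)-t[2],[500,-26,142]);print(s.x,np.round(s.fun,1))
E
```

```text
post [606.87411297 -35.09016093 128.44472257] 0.39311703345540233
ball [ 547.15211827 -229.16262719  104.56362293] 0.020398584958111494
pivot [ 580.25630269 -213.80743855   39.20097712] 0.4158876671812454
cap [397.74985153  50.24496791 149.61503891] 0.784139006361589
potrim [503.89080863 -27.56185972 138.65588295] 1.5660399781075613
[503.84201894 -22.45488004 138.91564298] [ 1.1  2.2  0.7  0.5 -3.1 -1.9  0.2 -5.6 -0.6  3.1  1.4  2.1]
[502.26032862 -33.48020232 139.34157719] [ 1.1 -3.2  2.3 -0.1 -0.4  0.1 -2.2  0.6  2.2 -0.9 -2.5  3. ]
```

```bash
python3 - <<'E'
from h import *
a=load('scene0.npy');b=load('side0.npy')
C=np.array([503,-28.]);f=lambda P:(np.hypot(*(P[:2]-C)),np.degrees(np.arctan2(*(P[:2]-C)[::-1])))
A=np.array([(555,222),(548,378),(342,430),(158,342),(210,200),(395,152)])/4+[190,140]
B=np.array([(65,219),(150,340),(408,348),(520,229),(378,133),(212,130)])/4+[200,155]
for d,P in((a,A),(b,B)):
    for p in P: r,t=f(atz(d,*p,85));print(np.round((r,t,t%60),1))
for n,p,q in (('pin',(588,285),(103,165)),):
    p=np.array(p)/4+[190,140];q=np.array(q)/4+[200,155]
    X,e=two(a,p,b,q);print(n,X,e,f(X),f(atz(a,*p,90)),f(atz(b,*q,90)))
print(f(np.array([397.7,50.2])),'brush',atz(b,315,368,5),'red',atz(b,246,325,0))
E
```

```text
[127.9 173.1  53.1]
[136.6 110.   50. ]
[128.5  53.3  53.3]
[136.3  -6.6  53.4]
[126.  -66.8  53.2]
[ 122.9 -128.3   51.7]
[128.2 172.2  52.2]
[ 132.6 -127.5   52.5]
[132.4 -69.   51. ]
[129.7  -7.   53. ]
[124.   58.6  58.6]
[124.7 108.1  48.1]
pin [395.10043656  48.67099726  87.24104047] 3.9134985457518 (np.float64(132.36599869848052), np.float64(144.6032570944485)) (np.float64(133.9409002205605), np.float64(143.99749530913894)) (np.float64(126.82501927896419), np.float64(146.60570770393835))
(np.float64(131.16146537760244), np.float64(143.40094040471664)) brush [ 538.20027899 -388.60696016    5.        ] red [ 431.15923183 -280.94852874    0.        ]
```

Notches sit at a bearing of about 52.5° mod 60 and the pin at about 144°, so the turn needed is about 31.5° (post from -4° to about 27.5°). The present yaw suits both pushes, so I'm moving to behind the post.

```bash
python3 -m inch '0 0 0 1 1 0 0; 0 0 0 1 1 0 0; 0 0 0 1 1 0 0; 0 0 0 1 1 0 0; 0 0 0 1 1 0 0; 0 0 0 1 1 0 0; 0 0 0 1 1 0 0; 0 0 0 1 1 0 0'; python3 -m inch '0 0 0 1 1 0 0; 0 0 0 1 1 0 0; 0 0 0 1 1 0 0; 0 0 0 1 1 0 0; 0 0 0 1 1 0 0; 0 0 0 1 1 0 0; 0 0 0 1 1 0 0; 0 0 0 1 1 0 0'; python3 -m inch '0 0 0 0 0 0 0; 0 0 0 0.1 0 -0.8 0; 0 0 0 0 0 -0.8 0; 0 0 0 0 0 -0.8 0; 0 0 0 0 0 -0.8 0; 0 0 0 0 0 -0.8 0; 0 0 0 0 0 -0.2 0; 0 0 0 0 0 0 0'
```

```text
time: 1.1
tool_pos: [371.1, -318.8, 231.1]
tcp_rot: [-3.141, 0.0, 0.229]
force: [0.5, 0.2, -0.7]
width: -0.1
grip_force: 0.0
time: 2.1
tool_pos: [611.2, -78.8, 231.0]
tcp_rot: [-3.141, 0.0, 0.229]
force: [-0.5, -0.7, 1.2]
width: -0.0
grip_force: 0.0
time: 3.1
tool_pos: [613.2, -80.3, 105.6]
tcp_rot: [-3.141, 0.0, 0.228]
force: [0.5, 0.2, -0.1]
width: 0.0
grip_force: 0.0
```

```bash
python3 -m inch '0 0 0 0 0.1 -0.15 0; 0 0 0 0 0.1 0 0; 0 0 0 0 0.1 0 0; 0 0 0 0 0.1 0 0; 0 0 0 0 0.1 0 0; 0 0 0 0 0 0 0; 0 0 0 0 0 0 0; 0 0 0 0 0 0 0'
python3 - <<'E'
from h import *
a=grab('scene','s1.png')['image'];b=grab('side','d1.png')['image']
c=np.hstack([cv2.resize(a[140:265,195:320],(400,400),interpolation=2),cv2.resize(b[130:255,240:365],(400,400),interpolation=2)])
cv2.imwrite('pics/c3.png',c[:,:,::-1])
E
```

```text
time: 4.1
tool_pos: [613.4, -65.1, 100.8]
tcp_rot: [-3.141, 0.0, 0.229]
force: [0.1, -0.4, -0.8]
width: 0.0
grip_force: 0.0
```

View pics/c3.png

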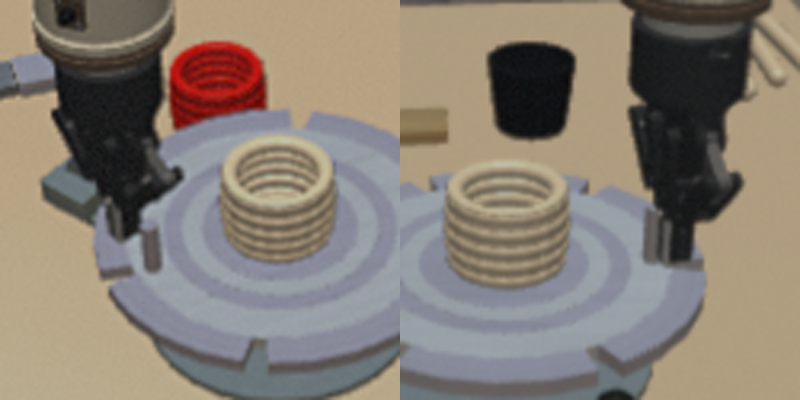

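```bash
python3 - <<'E'
from h import *
b=load('d1.npy');a=load('s1.npy')
for P in ((613.4,-65,101),(606.9,-35,128),(606.9,-35,86),(606.9,-55,101)):
    u,v=proj(b,P);s,t=proj(a,P);print(P,'left',np.round(((s-195)*3.2,(t-140)*3.2)),'right',np.round((400+(u-240)*3.2,(v-130)*3.2)))
E
```

```text
(613.4, -65, 101) left [126. 229.] right [670. 260.]
(606.9, -35, 128) left [150. 223.] right [655. 205.]
(606.9, -35, 86) left [153. 264.] right [651. 257.]
(606.9, -55, 101) left [140. 234.] right [658. 253.]
```

Projections agree with the picture; the finger sits a few mm outward, so I bias x by -4 and approach slowly.

```bash
python3 -m inch '0 0 0 -0.07 0.05 0 0; 0 0 0 -0.06 0.05 0 0; 0 0 0 0 0.05 0 0; 0 0 0 0 0.05 0 0; 0 0 0 0 0.05 0 0; 0 0 0 0 0.05 0 0; 0 0 0 0 0.05 0 0; 0 0 0 0 0.05 0 0'
```

```text
time: 5.2
tool_pos: [609.8, -53.8, 100.9]
tcp_rot: [3.14, -0.0, 0.228]
force: [3.4, -7.4, -1.9]
width: -0.2
grip_force: 4.5
```

```bash
python3 -m inch '0 0 0 0 0.07 0 0; 0 0 0 0 0.08 0 0; 0 0 0 0 0.08 0 0; 0 0 0 0 0.08 0 0; 0 0 0 0 0.08 0 0; 0 0 0 -0.01 0.08 0 0; 0 0 0 -0.01 0.08 0 0; 0 0 0 -0.01 0.08 0 0'
```

```text
time: 6.2
tool_pos: [609.6, -34.9, 101.1]
tcp_rot: [3.14, -0.002, 0.228]
force: [8.1, -8.2, -1.9]
width: -0.1
grip_force: 4.7
```

```bash
python3 -m inch '0 0 0 0 0.07 0 0; 0 0 0 0 0.07 0 0; 0 0 0 0 0.07 0 0; 0 0 0 -0.01 0.07 0 0; 0 0 0 -0.02 0.07 0 0; 0 0 0 -0.02 0.07 0 0; 0 0 0 -0.02 0.07 0 0; 0 0 0 -0.02 0.07 0 0'
python3 - <<'E'
from h import *
grab('scene','s2.png');grab('side','d2.png')
E
```

```text
time: 7.2
tool_pos: [606.8, -18.0, 101.1]
tcp_rot: [3.14, -0.002, 0.228]
force: [8.2, -7.3, -1.0]
width: -0.0
grip_force: 4.1
```

```bash
python3 -m inch '0 0 0 0 0.03 0 0; 0 0 0 0 0.03 0 0; 0 0 0 -0.01 0.03 0 0; 0 0 0 -0.01 0.03 0 0; 0 0 0 -0.01 0.03 0 0; 0 0 0 -0.01 0.03 0 0; 0 0 0 -0.01 0.03 0 0; 0 0 0 -0.01 0.03 0 0'
python3 - <<'E'
from h import *
a=grab('scene','s3.png')['image'];b=grab('side','d3.png')['image']
c=np.hstack([cv2.resize(a[150:270,250:370],(400,400),interpolation=2),cv2.resize(b[150:270,200:320],(400,400),interpolation=2)])
cv2.imwrite('pics/c4.png',c[:,:,::-1])
E
```

```text
time: 8.3
tool_pos: [604.8, -10.8, 101.1]
tcp_rot: [3.14, -0.001, 0.228]
force: [4.5, -7.2, -0.4]
width: -0.1
grip_force: 4.0
```

View pics/c4.png

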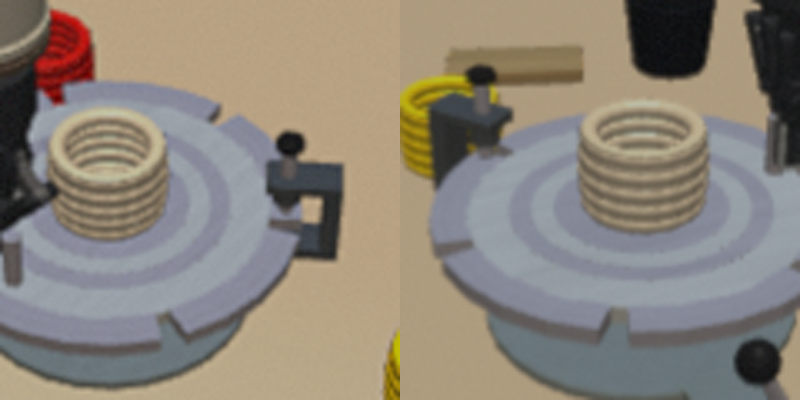

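The pin is still up (cap at left (290,143)), and the notch at left (288,225) is just short of the pin.

```bash
python3 - <<'E'
from h import *
a=load('s3.npy');b=load('d3.npy')
C=np.array([503,-28.]);f=lambda P:(np.hypot(*(P[:2]-C)),np.degrees(np.arctan2(*(P[:2]-C)[::-1])))
for d,o,P in((a,(250,150),[(285,224),(172,325),(228,120)]),(b,(200,150),[(55,247),(222,316)])):
    for p in P: r,t=f(atz(d,*(np.array(p)*.3+o),85));print(np.round((r,t,t%60),1))
E
```

```text
[132. 137.  17.]
[135.9  79.   19. ]
[ 128.2 -166.9   13.1]
[ 131.7 -161.1   18.9]
[ 128.8 -100.6   19.4]
```

```bash
python3 -m inch '0 0 0 -0.01 0.02 0 0; 0 0 0 -0.01 0.02 0 0; 0 0 0 -0.01 0.02 0 0; 0 0 0 -0.01 0.02 0 0; 0 0 0 -0.01 0.02 0 0; 0 0 0 -0.01 0.02 0 0; 0 0 0 -0.01 0.02 0 0; 0 0 0 -0.01 0.02 0 0'; python3 -m inch '0 0 0 -0.01 0.02 0 0; 0 0 0 -0.01 0.02 0 0; 0 0 0 -0.01 0.02 0 0; 0 0 0 0 0.02 0 0; 0 0 0 0 0 0 0; 0 0 0 0 0 0 0; 0 0 0 0 0 0 0; 0 0 0 0 0 0 0'
```

```text
time: 9.4
tool_pos: [602.5, -5.9, 101.2]
tcp_rot: [3.14, -0.002, 0.228]
force: [6.1, -5.4, -0.1]
width: 0.1
grip_force: 3.1
time: 10.4
tool_pos: [600.8, -2.9, 100.8]
tcp_rot: [-3.141, -0.0, 0.229]
force: [1.0, -0.0, -0.3]
width: 0.1
grip_force: 0.0
```

```bash
cat > cap.py <<'E'
from h import *
import sys
f=sys.argv[1]
for n,(x0,y0,x1,y1) in(('scene',(322,180,352,205)),('side',(212,162,236,185))):
    if f=='0': d=load(n+'0.npy')
    else: d=grab(n,n+f+'.png')
    g=d['image'][y0:y1,x0:x1].max(2);m=(g<45).astype(np.uint8)
    _,_,st,ce=cv2.connectedComponentsWithStats(m);i=1+st[1:,4].argmin() if 0 else 1+np.argsort(st[1:,1])[0]
    print(n,st[i],ce[i]+[x0,y0])
print(read_state()['force'],read_state()['tool_pos'])
E
python3 cap.py 0; python3 cap.py A
```

```text
scene [11 10  8  7 41] [336.58536585 193.17073171]
side [ 9  8  7  5 29] [224.         172.13793103]
[ 0.97220048 -0.02946851 -0.3070015 ] [600.80209809  -2.89118832 100.76902248]
scene [11 13  8  7 39] [336.51282051 195.87179487]
side [ 9 11  8  5 28] [224.28571429 175.25      ]
[-0.23178047  0.11316132  0.02831971] [600.78104274  -2.8794786  100.72817777]
```

```bash
python3 - <<'E'
from h import *
a=load('sceneA.npy');b=load('sideA.npy')
for z in(150,141.5): print(proj(a,(397.7,50,z)),proj(b,(397.7,50,z)))
A=a['image'];B=b['image']
c=np.hstack([cv2.resize(A[150:270,250:370],(400,400),interpolation=2),cv2.resize(B[150:270,200:320],(400,400),interpolation=2)])
cv2.imwrite('pics/c5.png',c[:,:,::-1])
E
```

```text
(np.float64(337.1085686692196), np.float64(192.72034976511867)) (np.float64(224.61961954971673), np.float64(171.97233724747662))
(np.float64(336.9174430970519), np.float64(195.45457974144992)) (np.float64(224.8231110129591), np.float64(175.26394677221793))
```

View pics/c5.png

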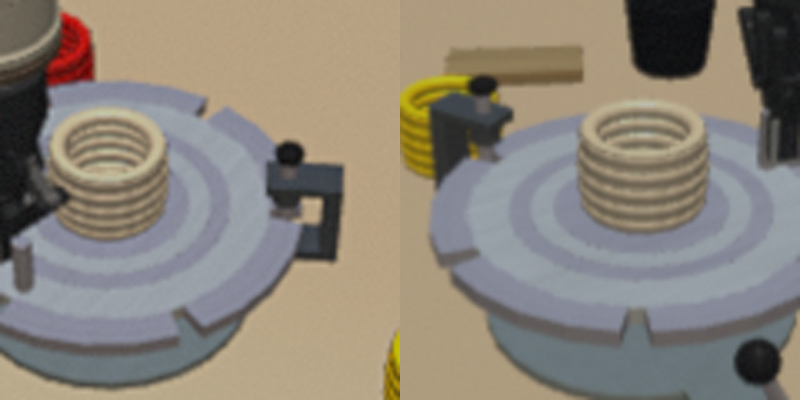

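The pin is fully down: the cap dropped 2.7 and 3.1 px against 2.7 and 3.3 px predicted for 8.5 mm. The pot is still central. Next I back off, rise, and go to the lever's -x side.

```bash
python3 -m inch '0 0 0 0.1 -0.2 0 0; 0 0 0 0.2 -0.4 0 0; 0 0 0 0 0 0.6 0; 0 0 0 0 0 1 0; 0 0 0 0 0 0.9 0; 0 0 0 -0.45 -0.95 0 0; 0 0 0 -0.5 -0.95 0 0; 0 0 0 -0.5 -0.95 0 0'; python3 -m inch '0 0 0 -0.5 -0.95 0 0; 0 0 0 -0.5 -0.95 0 0; 0 0 0 -0.5 -0.95 0 0; 0 0 0 -0.5 -0.95 0 0; 0 0 0 -0.16 -0.85 0 0; 0 0 0 0 0 -0.8 0; 0 0 0 0 0 -0.8 0; 0 0 0 0 0 -0.4 0'
python3 cap.py B; python3 - <<'E'
from h import *
a=load('sceneB.npy')['image'];b=load('sideB.npy')['image']
c=np.hstack([cv2.resize(a[110:250,190:330],(400,400),interpolation=2),cv2.resize(b[180:320,230:370],(400,400),interpolation=2)])
cv2.imwrite('pics/c6.png',c[:,:,::-1])
E
```

```text
time: 11.5
tool_pos: [566.0, -107.2, 177.2]
tcp_rot: [3.141, -0.001, 0.229]
force: [-0.3, -0.5, -0.7]
width: -0.1
grip_force: 0.0
time: 12.5
tool_pos: [501.3, -245.9, 115.7]
tcp_rot: [-3.141, 0.0, 0.229]
force: [0.7, 0.4, -0.0]
width: 0.0
grip_force: 0.0
scene [11 13  8  7 40] [336.475 195.95 ]
side [ 9 11  8  5 28] [224.28571429 175.25      ]
[-0.11391427 -0.69323701  0.32722247] [ 501.28994439 -245.7463802   115.53915415]
```

View pics/c6.png

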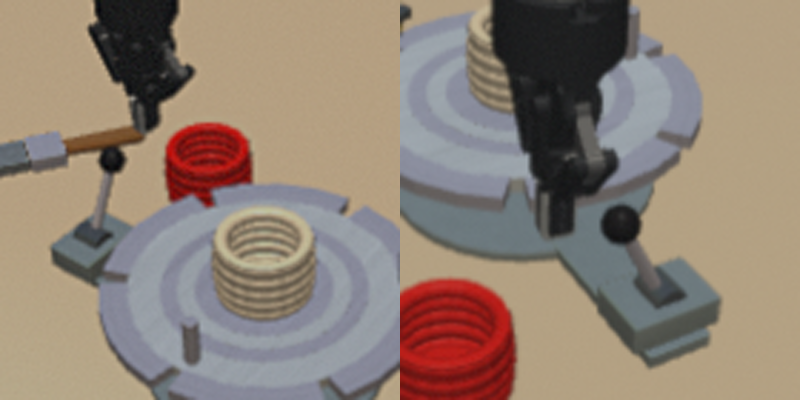

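```bash
python3 -m inch '0 0 0 0 0 -0.35 0; 0 0 0 0 0 -0.35 0; 0 0 0 0.1 0.04 0 0; 0 0 0 0.1 0.04 0 0; 0 0 0 0.1 0.04 0 0; 0 0 0 0.1 0.04 0 0; 0 0 0 0.1 0.04 0 0; 0 0 0 0.1 0.04 0 0'; python3 -m inch '0 0 0 0.1 0.04 0 0; 0 0 0 0.1 0.04 0 0; 0 0 0 0.15 0.06 0 0; 0 0 0 0.15 0.06 0 0; 0 0 0 0.15 0.06 0 0; 0 0 0 0.15 0.06 0 0; 0 0 0 0.15 0.06 0 0; 0 0 0 0.15 0.06 0 0'; python3 -m inch '0 0 0 0.15 0.06 0 0; 0 0 0 0.15 0.06 0 0; 0 0 0 0.15 0.06 0 0; 0 0 0 0.15 0.06 0 0; 0 0 0 0 0 0 0; 0 0 0 0 0 0 0; 0 0 0 0 0 0 0; 0 0 0 0 0 0 0'
```

```text
time: 13.6
tool_pos: [519.7, -238.6, 94.8]
tcp_rot: [-3.142, -0.0, 0.229]
force: [-0.5, 0.6, -0.3]
width: -0.1
grip_force: 0.0
time: 14.6
tool_pos: [552.8, -225.4, 94.8]
tcp_rot: [-3.142, -0.0, 0.229]
force: [-1.9, 0.1, 0.2]
width: -0.0
grip_force: 0.5
time: 15.6
tool_pos: [570.4, -218.3, 94.8]
tcp_rot: [-3.141, -0.0, 0.229]
force: [0.1, -0.5, 0.1]
width: 0.2
grip_force: 0.0
```

```bash
python3 -m inch '0 0 0 0.06 0.025 0 0; 0 0 0 0.06 0.025 0 0; 0 0 0 0.06 0.025 0 0; 0 0 0 0.06 0.025 0 0; 0 0 0 0.06 0.025 0 0; 0 0 0 0.06 0.025 0 0; 0 0 0 0.06 0.025 0 0; 0 0 0 0.06 0.025 0 0'; python3 cap.py C;  python3 - <<'E'
from h import *
a=load('sceneC.npy')['image'];b=load('sideC.npy')['image']
c=np.hstack([cv2.resize(a[110:250,190:330],(400,400),interpolation=2),cv2.resize(b[180:320,230:370],(400,400),interpolation=2)])
cv2.imwrite('pics/c7.png',c[:,:,::-1])
E
```

```text
time: 16.6
tool_pos: [585.0, -212.2, 94.8]
tcp_rot: [-3.141, 0.0, 0.229]
force: [-1.7, -0.6, -1.4]
width: 0.0
grip_force: 0.5
scene [11 13  8  7 41] [336.36585366 195.92682927]
side [ 9 11  8  5 28] [224.28571429 175.25      ]
[-0.24641044  0.01829295 -1.15032285] [ 585.0789236  -212.19383021   94.75224262]
```

View pics/c7.png

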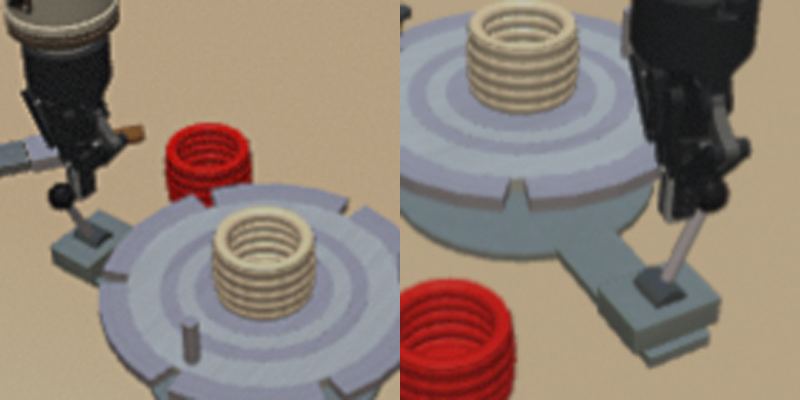

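```bash
python3 - <<'E'
from h import *
a=load('sceneC.npy');b=load('sideC.npy');print(two(a,(211.4,178.6),b,(338.9,248.2)))
for s in(.5,): P=np.array([503,-28.,0])+np.array([.924*38.4+.383*205,.383*38.4-.924*205,34+80*np.cos(.5)]);print(P,proj(a,P),proj(b,P))
E
python3 -m inch '0 0 0 0.03 0.01 0 0; 0 0 0 0.03 0.01 0 0; 0 0 0 0.03 0.01 0 0; 0 0 0 0.03 0.01 0 0; 0 0 0 0 0 0 0; 0 0 0 0 0 0 0; 0 0 0 0 0 0 0; 0 0 0 0 0 0 0'
```

```text
(array([ 610.908067  , -204.70675738,  104.73787221]), np.float64(1.431424392287673))
[ 616.9966     -202.7128      104.20660495] (np.float64(209.3117452285436), np.float64(180.00684060769905)) (np.float64(341.38843698223764), np.float64(247.54947431329634))
time: 17.7
tool_pos: [588.5, -211.1, 94.8]
tcp_rot: [-3.142, -0.0, 0.229]
force: [-0.8, -0.4, -0.2]
width: -0.0
grip_force: 0.0
```

```bash
python3 -m inch '0 0 0 0.02 0.01 0 0; 0 0 0 0.02 0.01 0 0; 0 0 0 0.02 0.01 0 0; 0 0 0 0 0 0 0; 0 0 0 0 0 0 0; 0 0 0 0 0 0 0; 0 0 0 0 0 0 0; 0 0 0 0 0 0 0'; python3 cap.py D
```

```text
time: 18.7
tool_pos: [590.0, -210.4, 94.7]
tcp_rot: [-3.141, 0.001, 0.229]
force: [-4.2, -2.7, -0.3]
width: -0.1
grip_force: 2.6
scene [11 13  8  7 41] [336.53658537 195.87804878]
side [ 9 11  8  5 28] [224.28571429 175.25      ]
[-5.13767214 -2.52617242 -0.0499421 ] [ 589.93712995 -210.37301603   94.64992446]
```

A steady 5 N after the arm stopped, where the lever gave about 1 N before, means it is at its stop. I'm backing off and checking.

```bash
python3 -m inch '0 0 0 -0.1 -0.04 0 0; 0 0 0 -0.6 -0.25 0 0; 0 0 0 -0.8 -0.33 0 0; 0 0 0 0 0 0.9 0; 0 0 0 0 0 1 0; 0 0 0 -0.8 -0.8 1 0; 0 0 0 -0.9 -0.9 0.5 0; 0 0 0 0 0 0 0'; python3 cap.py F;  python3 - <<'E'
from h import *
a=load('sceneF.npy')['image'];b=load('sideF.npy')['image']
c=np.hstack([cv2.resize(a[140:280,190:330],(400,400),interpolation=2),cv2.resize(b[180:320,230:370],(400,400),interpolation=2)])
cv2.imwrite('pics/c8.png',c[:,:,::-1])
E
```

```text
time: 19.8
tool_pos: [492.6, -281.7, 198.3]
tcp_rot: [3.14, -0.001, 0.226]
force: [0.1, -0.1, -0.7]
width: -0.0
grip_force: 0.0
scene [11 13  8  7 41] [336.53658537 195.87804878]
side [ 9 11  8  5 28] [224.28571429 175.25      ]
[ 0.18951011  0.68444276 -0.3882191 ] [ 493.6650746  -279.95316247  196.76001322]
```

View pics/c8.png

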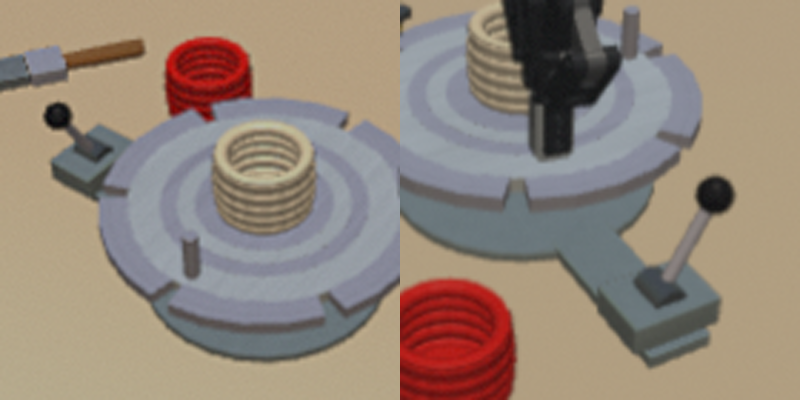

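The knob is at (210.3,180.6) in the scene view and (340.3,248.3) in the side view, about 1 px from the predicted end position. The pin is down, the pot is central and the arm is clear.

```bash
python3 -c "
from station import *
print(finish_job())"
```

```text
the job is handed in; nothing more can be done
None
```

I handed the job in at about 20 s: the camera views show the detent pin down in the next notch and the pot still in the middle, and the brake lever met its stop at about 5 N; the highest force I read was about 12 N (limit 25 N), though `finish_job()` gave no verdict.

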